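# Load a sample vial through a push-latch drawer

## Task

Load the yellow-capped vial into the turbidity meter: press the meter's blue drawer front so that its push latch lets go and the drawer springs out, stand the vial upright in the round well, fully down, then push the drawer home until it latches shut again and stays shut when let go. Push gently, by feel, never hard against the stop, and leave the other vials and things on the bench standing where they are.

Things in the scene. Friction and masses are not known exactly. Their poses are not given: they have to be found in the camera images.
- meter: White box-shaped bench turbidity meter, fixed: 150 mm wide, 215 deep, 96 high, low screen console on its rear top to 125 mm. Origin: bottom centre of the housing's front face; +x points into the housing, +y to its left side, z up. Pushing it or the drawer with over 20 N strains it. The drawer's spring pushes it out all the way: 3 N out, 5 N shut, with 1 N friction and 25 N per m/s damping.
- drawer (a joint): Drawer travel, m, outwards positive. 0 = latched shut (start), 0.09 = fully out. Push-push latch: latched, it cannot be pulled. Pressed 7 mm beyond 0 it clicks over; let go, it springs out at 0.15 m/s. Pushed in from outside it must again go 7 mm beyond 0 to catch at 0 when let go; less, and it comes out again; a further press releases it. Hard stop at -8 mm: over 10 N = far enough.
- drawer_face (a point): Nominal centre of the outer face of the drawer's blue front panel (144 mm wide, 86 high, 12 thick, no handle, lower edge 6 mm above the bench), 49 mm above the bench, 31 mm in front of the housing when latched; moves with the drawer. The panel's mount is adjustable: the real face lies up to 8 mm nearer or farther. Rubber mounts give 1 mm per 8 N. +x points inwards (the way to press), z up.
- drawer_well (a point): Centre of the floor of the round well in the drawer's black block; moves with it, axes as the meter's. Floor 10 mm above the bench, well 13 mm deep, 31.5 wide, 2 mm chamfer; block top 23 mm above the bench. About 60 mm behind the panel's face (panel top 92 mm above the bench), 61 mm in front of the housing when out. Lower the vial in with the fingers closing across the drawer (its y).
- sample_mid (a point): Centre (half-way up) of the vial to load: clear glass, 28 mm diameter up to 57 mm, yellow cap 25 mm diameter above, 70 mm high in all, about 60 g, paper band round its lower half. z along its axis, up. It stands on the steel tray in one of three places.
- tray: Flat steel tray fixed to the bench, 110 mm (x) by 270 mm (y), 6 mm thick; origin under its centre. The three vials stand on it in a row along its y, about 90 mm apart.
- vial_white: Same kind of vial with a white cap, on the tray; leave it. Origin at the centre of its underside.
- vial_blue: Same kind of vial with a blue cap, on the tray; leave it. Origin at the centre of its underside.
- beaker: Empty glass beaker, 80 mm diameter, 95 mm high; leave it. Origin at the centre of its underside.
- amber_bottle: Amber reagent bottle, 70 mm diameter, 150 mm high; leave it. Origin at the centre of its underside.
- cylinder_glass: Tall amber measuring cylinder, 34 mm diameter on a 64 mm foot, 202 mm high; leave it. Origin at the centre of its underside.
- white_jar: White jar, red cap, 64 mm diameter, 80 mm high; leave it. Origin at the centre of its underside.
- spatula: Steel spatula, 190 mm long, lying on the bench; leave it. Origin at the middle of its underside.
There are look-alikes about, which are no part of the job. What is shaped like the part that bears sample_mid but orange or turquoise is not meant.

How it is judged:
On the way, in this order (a step that is already met when the one before it is completed fails the run):
1. the drawer has been pressed and has sprung out (value of joint drawer above 0.08 m), for 0.2 s.
2. the yellow-capped vial stands upright in the well of the open drawer, let go (horizontal distance between sample_mid and drawer_well below 0.005 m and z of sample_mid in the frame of drawer_well between 0.031 and 0.039 m and angle between sample_mid's own z axis and vertical below 0.12 rad and value of joint drawer above 0.06 m and contact force between the fingers and sample below 0.05 N), for 0.2 s.
At the end, for the whole second after the job is handed in: The drawer is latched shut by itself, within 3 mm of its latched position, with the yellow-capped vial at rest in its well: within 5 mm of the well's centre, its middle 31 to 39 mm above the well's floor, and upright within 0.12 rad (horizontal distance between sample_mid and drawer_well below 0.005 m and z of sample_mid in the frame of drawer_well between 0.031 and 0.039 m and angle between sample_mid's own z axis and vertical below 0.12 rad and value of joint drawer between -0.003 and 0.003 m and linear speed of sample below 0.02 m/s); the robot touches nothing.
It fails at once if the robot pushes on the meter or its drawer with more than 22 N (contact force between any of the fingers, the arm and meter above 22 N).
It fails at once if another vial, vessel or tool is moved by more than 25 mm or one of those standing is tipped over (distance of any of vial_white, vial_blue, beaker, amber_bottle, cylinder_glass, white_jar, spatula from where it was at the start of the episode above 0.025 m or angle between any of vial_white, vial_blue, beaker, amber_bottle, cylinder_glass, white_jar's own z axis and vertical above 0.5 rad).
It also fails if it takes over 72 s, if anything falls off the work surface, if the arm or the gripper's body presses on something with over 40 N, if the wrist force passes 120 N, or if a joint passes its speed limit or range.

## Robot

A 6-joint arm with a two-finger parallel gripper is mounted at the origin on the work surface. World frame = base frame: x ahead of the robot, y to its left, z up, the work surface at z = 0. Lengths are in m, angles in rad, forces in N, time in s.
With the tool pointing down it reaches from about 0.35 to 0.975 m from the base axis. Payload 4.9 kg.
Tool frame: the origin (TCP) lies midway between the tips of the shut fingers; the grasp point (between the pads) lies 19 mm behind it; x points along the fingers, z is the direction in which the jaws open and shut, and the axes are right-handed (so a half turn about x gives the same grasp; the last joint's range is limited). The gripper opens to 85 mm and grips with 20 to 120 N. Pads are 22 mm wide; open, the fingers measure 114 mm over their backs; the gripper's body (76 mm by 85 mm) begins 54 mm behind the grasp point. The pads swing forward as they close: fully open they stand 13 mm farther back than shut.
Start: joints at [-1.304, 0.053, 1.613, -0, 1.476, -0.119], TCP at [0.235, -0.579, 0.209] pointing down, gripper open.
Joint ranges: [-3.01, 3.01], [-1.01, 2.22], [0.06, 2.58], [-1.02, 4.17], [0.09, 2.62], [-3.14, 3.14]. Speed limits (rad/s): [2.57, 2.57, 3.14, 3.14, 3.14, 3.14].

## Interface

Orientations are given as a unit quaternion [w, x, y, z].
In Python, from plant import state, cams, workorder, nets gives the robot as it stands.
- The arm moves only by the tool play_rows, never from a script. Its argument "motion" is a list of rows, each a list of 3 entries, a list of its own where there are three numbers: the closure, from -1 (fully open) to 1 (shut), then the shift along the world's x, y, z in m, then the turn about the world's z in rad. A call has 1 to 5 rows; each row is the pose to reach, as a shift and turn from the pose commanded when the call began; what a row does not reach only later rows make up. A row lasts 1/10 s, in which the tool goes at most 50 mm and 8.59 degrees, less where a joint would pass 70% of its speed; a pose out of reach is approached as far as the arm can. A call with a gripper value outside its range is refused whole. The fingers move at their own pace and stop on an object; the grip force is fixed at half the most. Time passes only in rows, so rows that repeat a pose let the fingers close. It gives the time, the measured TCP pose, the force and the opening at its end, in the units of the state.
- state(): the state, without advancing time (a new reading comes with each control period).
- cams.grab_frame(name): name is "side" or "top"; returns (picture, depth): 480x640x3 uint8, red, green, blue; 480x640 float32, m along the optical axis (not along the pixel's ray), 0 where there is no reading.
- cams.camera_info(name): a dict with "K" (3x3 intrinsics, pixels), "rvec" (rotation vector, rad) and "tvec" (3), from world to camera coordinates, as OpenCV has them. Camera axes: x right, y down, z forward; pixel columns grow to the right and rows downward; lengths in m; the calibration is good to about 2 mm. A picture is of the moment at which its call begins. camera_info takes no time and is no camera call.
- workorder.job_done(): hands the job in, once; it reports no verdict.
Trained networks look in the newest picture that a camera, given by its name, has taken for a name from the list of things; names that differ only in an ending like _2 or _b are one class to them, and where a whole thing is asked for, a point or a joint stands for the part that bears it (a point fixed in the world has none). Each returns a list of dicts, best first, with "score" (0 to 1); they miss things now and then, are a little off and sometimes report something else, mostly with a low value. They report only what shows in the picture. A call takes as long as a camera call. They do not tell look-alikes from the thing itself.
- nets.recognise(camera, target): "at" ([x, y, z] in m, in world coordinates, good to about 4 mm: the middle of the surface that is visible of it).
- nets.landmark_of(camera, target): "at" ([x, y, z] in m, in world coordinates, good to about 4 mm: a listed point, or the origin of a listed thing).
The state is a dict: "time": time; "joint_pos": joint angles; "joint_vel": joint speeds; "joint_efforts": joint torques, N m; "tool_pos": TCP position; "tool_rot": TCP orientation; "contact_force": force on the tool from outside, world axes, zero at the start; "ft_torque": the same for the moment, N m; "gripper_width": opening from 0.0 (shut) to 1.0 (fully open).
Only numpy, scipy, OpenCV 4.12 (cv2) and the standard library are available. Lean on these libraries where they do the work, as an engineer would, in place of code of your own. Each camera call takes 0.05 s, during which the arm holds its last target.

## Working session

There is one attempt and no reset: what is moved stays moved. The work goes in short steps, Python scripts to look and compute and a tool call to move; the robot and the scene stay as the last step left them, time stands still between calls to the robot, and variables do not carry over. Pictures are saved under pics/ and viewed, and the job is handed in when it is done.

Besides the shell and the picture viewer there is one more tool, called after ">>>" as name(argument=value, ...) on one line, values as JSON. play_rows: Moves the arm, as the interface text tells. Its arguments: {"type":"object","properties":{"motion":{"type":"array","items":{"type":"array"}}},"required":["motion"]}

```bash
ls; mkdir -p pics; python3 - <<'E'
from plant import state,cams,nets
import cv2
s=state();print(s)
for n in("side","top"):
    p,d=cams.grab_frame(n);cv2.imwrite(f"pics/{n}0.png",p[:,:,::-1]);print(cams.camera_info(n))
    for t in("meter","drawer_face","drawer_well","sample_mid","tray"):
        print(n,t,nets.landmark_of(n,t)[:3])
E
```

```text
pics
{'time': 0.0, 'joint_pos': array([-1.30400929e+00,  5.33442084e-02,  1.61429812e+00, -1.62490845e-05,
        1.47599249e+00, -1.19039744e-01]), 'joint_vel': array([-5.99399731e-05,  1.04559789e-03,  6.91593170e-04,  1.94777630e-04,
        8.00877750e-04,  2.04201909e-04]), 'joint_efforts': array([-1.04163182e-04, -3.93679941e+01, -3.70176065e+01, -1.75340506e-04,
        6.97853859e-03,  4.52430243e-06]), 'tool_pos': array([ 0.23499846, -0.57841582,  0.20746844]), 'tool_rot': array([ 0.58603389,  0.39533187,  0.58713502, -0.3943976 ]), 'contact_force': array([-0.24203864,  0.4412402 , -0.38551181]), 'ft_torque': array([ 0.03174383, -0.01189538,  0.00396572]), 'gripper_width': 1.0058955277063728}
{'K': array([[440.08084244,   0.        , 323.76362585],
       [  0.        , 440.08084244, 239.04207659],
       [  0.        ,   0.        ,   1.        ]]), 'rvec': array([ 0.39952901, -2.61427223,  1.44155049]), 'tvec': array([0.54274799, 0.17857635, 0.97225584])}
side meter [{'at': [0.6278, -0.1243, 0.0029], 'score': 0.79}, {'at': [0.6748, 0.4378, -0.0032], 'score': 0.57}, {'at':
[... 588 characters left out ...]
7771, 243.5663643 ],
       [  0.        ,   0.        ,   1.        ]]), 'rvec': array([ 2.14874766, -2.13663556,  0.17319677]), 'tvec': array([-0.02836993,  0.5914558 ,  1.27487944])}
top meter [{'at': [0.6197, -0.1258, -0.0008], 'score': 0.69}, {'at': [0.4551, 0.3085, 0.0389], 'score': 0.48}]
top drawer_face [{'at': [0.5944, -0.113, 0.052], 'score': 0.73}]
top drawer_well [{'at': [0.6467, -0.1374, 0.0143], 'score': 0.89}]
top sample_mid [{'at': [0.3732, 0.3008, 0.0353], 'score': 0.61}, {'at': [0.4553, 0.3073, 0.0372], 'score': 0.51}, {'at': [0.4842, 0.4049, 0.0381], 'score': 0.47}]
top tray [{'at': [0.4729, 0.2176, 0.0001], 'score': 0.72}, {'at': [0.7684, 0.1317, -0.0022], 'score': 0.71}]
```

View pics/side0.png

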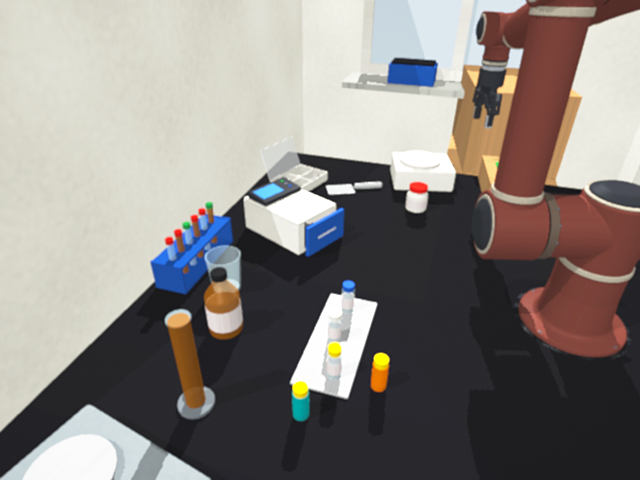

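View pics/top0.png

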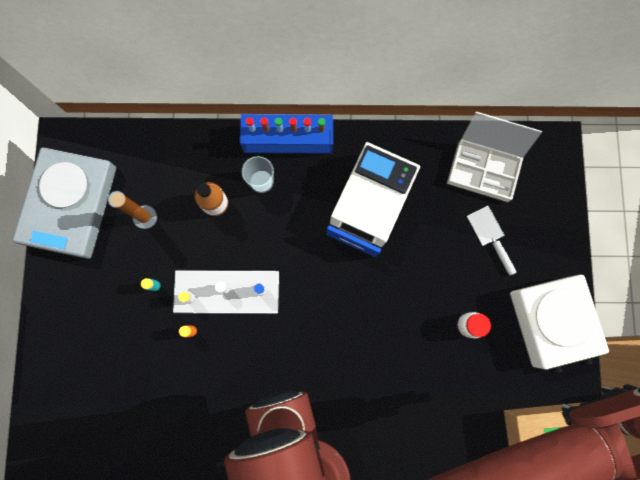

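```bash
cat > h.py <<'E'
from plant import state,cams,nets
import cv2,numpy as np
def cloud(n,save=None):
    p,d=cams.grab_frame(n);i=cams.camera_info(n);K=i["K"];R=cv2.Rodrigues(i["rvec"])[0]
    v,u=np.mgrid[:480,:640]
    c=np.stack([(u-K[0,2])/K[0,0]*d,(v-K[1,2])/K[1,1]*d,d],-1)
    w=(c-i["tvec"].ravel())@R
    w[d==0]=np.nan
    if save: cv2.imwrite(f"pics/{save}.png",p[:,:,::-1])
    return p,w
E
python3 - <<'E'
from h import *
p,w=cloud("top")
hsv=cv2.cvtColor(p,cv2.COLOR_RGB2HSV)
reg=(w[...,0]>.5)&(w[...,0]<.95)&(w[...,1]>-.4)&(w[...,1]<.05)
m=reg&(abs(w[...,2]-.096)<.006)&(hsv[...,1]<60)
P=w[m][:,:2];print(len(P),cv2.minAreaRect((P*1000).astype(np.float32)),np.nanmedian(w[m][:,2]))
b=reg&(hsv[...,1]>120)&(hsv[...,0]>100)&(hsv[...,0]<130)&(w[...,2]>.075)&(w[...,0]<.68)
B=w[b];print(len(B),B.min(0),B.max(0));print(cv2.minAreaRect((B[:,:2]*1000).astype(np.float32)))
q,w2=cloud("side")
h2=cv2.cvtColor(q,cv2.COLOR_RGB2HSV)
reg=(w2[...,0]>.5)&(w2[...,0]<.68)&(w2[...,1]>-.25)&(w2[...,1]<.05)
b=reg&(h2[...,1]>120)&(h2[...,0]>100)&(h2[...,0]<130)&(w2[...,2]>.02)&(w2[...,2]<.085)
B=w2[b];c=np.median(B,0);u,s,vt=np.linalg.svd(B-B.mean(0));print(len(B),B.mean(0),s,vt[2],np.degrees(np.arctan2(vt[2][1],vt[2][0])))
# vials
for nm,ww,hh in(("top",w,hsv),("side",w2,h2)):
    y=(hh[...,0]>24)&(hh[...,0]<34)&(hh[...,1]>150)&(ww[...,2]>.055)&(ww[...,2]<.09)&(ww[...,0]>.25)&(ww[...,0]<.65)
    n,l,st,ce=cv2.connectedComponentsWithStats(y.astype(np.uint8))
    for k in range(1,n):
        if st[k,4]>8:
            A=ww[l==k];print(nm,ce[k],st[k,4],A.mean(0),A[A[:,2]>np.median(A[:,2])].mean(0))
for t in("sample_mid",):print(nets.recognise("top",t))
for t in("vial_white","vial_blue"):print(t,nets.landmark_of("side",t)[:2])
E
```

```text
3199 ((720.17431640625, -169.92665100097656), (150.1350860595703, 217.2720489501953), 65.26448059082031) 0.09657756289535746
330 [ 0.56375689 -0.17813835  0.07526271] [ 0.63149601 -0.0472435   0.09927948]
((597.9277954101562, -113.72569274902344), (142.8772735595703, 13.318565368652344), 65.42302703857422)
732 [ 0.59929583 -0.09908349  0.05334534] [1.20979467 0.53785326 0.20967624] [-0.90733326  0.41762645 -0.04831664] 155.28437743181334
top [146.51190476 283.32142857] 84 [0.48525444 0.39990442 0.07154996] [0.48612411 0.39948158 0.07365367]
top [183.96610169 296.55932203] 59 [0.45278587 0.30426908 0.07713563] [0.45269512 0.30303782 0.07931923]
top [184.55421687 330.6746988 ] 83 [0.36997698 0.30064513 0.07080973] [0.36950527 0.30078495 0.07248926]
side [334.25517241 349.31724138] 145 [0.4540877  0.31141569 0.07526629] [0.45408345 0.31053797 0.077136  ]
side [380.6035503  360.92307692] 169 [0.37029941 0.30735477 0.06924854] [0.37072707 0.30458538 0.07119918]
side [299.74603175 389.14814815] 189 [0.4856572  0.40711078 0.06915637] [0.48624271 0.40550558 0.07099617]
[{'at': [0.3715, 0.2942, 0.0722], 'score': 0.66}, {'at': [0.4833, 0.3945, 0.0626], 'score': 0.6}, {'at': [0.391, -0.4067, 0.086], 'score': 0.54}, {'at': [0.4539, 0.3001, 0.0755], 'score': 0.47}]
vial_white [{'at': [0.4768, 0.2178, 0.0059], 'score': 0.73}]
vial_blue [{'at': [0.4767, 0.119, 0.002], 'score': 0.6}]
```

>>> play_rows(motion=[[1, [0.025, 0.04, 0], -0.15], [1, [0.05, 0.08, 0], -0.3], [1, [0.075, 0.12, 0], -0.45], [1, [0.1, 0.16, 0], -0.6], [1, [0.125, 0.2, 0], -0.75]])

```text
time: 1.35
tool_pos: [0.3595, -0.3799, 0.2089]
tool_rot: [0.403, 0.581, 0.403, -0.581]
contact_force: [1.2, -0.7, -0.1]
gripper_width: 0.143
```

>>> play_rows(motion=[[1, [0.026, 0.042, 0], -0.066], [1, [0.052, 0.084, 0], -0.066], [1, [0.078, 0.126, 0], -0.066], [1, [0.104, 0.168, 0], -0.066], [1, [0.13, 0.21, 0], -0.066]])

```text
time: 1.85
tool_pos: [0.4896, -0.1697, 0.2091]
tool_rot: [0.386, 0.593, 0.385, -0.593]
contact_force: [0.8, -0.8, 0.4]
gripper_width: -0.004
```

>>> play_rows(motion=[[1, [0.025, 0.04, -0.02], 0], [1, [0.05, 0.081, -0.05], 0], [1, [0.05, 0.081, -0.09], 0], [1, [0.05, 0.081, -0.12], 0], [1, [0.05, 0.081, -0.12], 0]])

```text
time: 2.35
tool_pos: [0.5349, -0.0887, 0.0832]
tool_rot: [-0.383, -0.59, -0.389, 0.595]
contact_force: [-0.6, -0.6, -0.6]
gripper_width: 0.001
```

>>> play_rows(motion=[[1, [0, 0, -0.02], 0], [1, [0, 0, -0.039], 0], [1, [0, 0, -0.039], 0]])

```text
time: 2.65
tool_pos: [0.5378, -0.0906, 0.0491]
tool_rot: [-0.385, -0.592, -0.386, 0.593]
contact_force: [-0.6, 0.9, -1.0]
gripper_width: 0.003
```

```bash
python3 - <<'E'
from h import *
s=state();print(s['tool_pos'],s['contact_force'],s['tool_rot'],s['joint_pos'])
cloud("side","s1")
E
```

```text
[ 0.53783878 -0.09061672  0.04910167] [-0.5655758  0.9121041 -1.0202869] [-0.38476578 -0.59224126 -0.3861342   0.59338517] [-3.03373228e-01  2.11950999e-02  1.92584932e+00 -1.45454778e-05
  1.19707054e+00  1.68518643e+00]
```

View pics/s1.png

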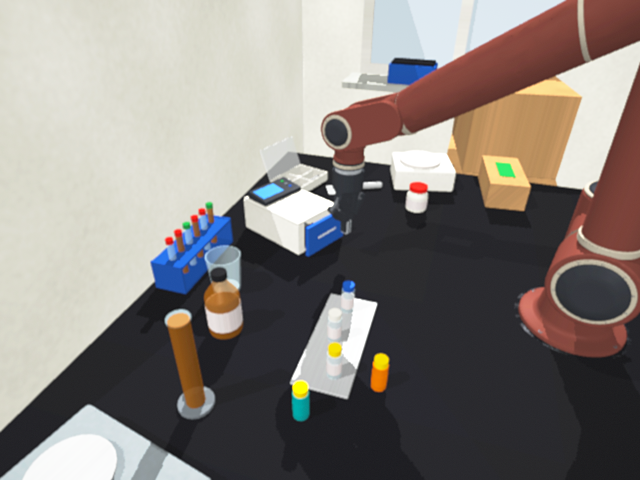

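>>> play_rows(motion=[[1, [0.0136, -0.0063, 0], 0], [1, [0.0273, -0.0125, 0], 0], [1, [0.0318, -0.0146, 0], 0], [1, [0.0318, -0.0146, 0], 0]])

```text
time: 3.1
tool_pos: [0.5721, -0.1059, 0.0518]
tool_rot: [0.386, 0.593, 0.385, -0.592]
contact_force: [-0.5, 0.5, -0.6]
gripper_width: -0.003
```

>>> play_rows(motion=[[1, [0.0018, -0.0008, 0], 0], [1, [0.0036, -0.0017, 0], 0], [1, [0.0036, -0.0017, 0], 0]])

```text
time: 3.4
tool_pos: [0.5741, -0.1067, 0.0498]
tool_rot: [-0.386, -0.593, -0.386, 0.593]
contact_force: [0.4, -0.5, 1.0]
gripper_width: -0.004
```

>>> play_rows(motion=[[1, [0.0018, -0.0008, 0], 0], [1, [0.0036, -0.0017, 0], 0], [1, [0.0036, -0.0017, 0], 0]])

```text
time: 3.7
tool_pos: [0.578, -0.1086, 0.0497]
tool_rot: [0.386, 0.593, 0.386, -0.593]
contact_force: [0.4, 0.2, 0.1]
gripper_width: -0.002
```

>>> play_rows(motion=[[1, [0.0018, -0.0008, 0], 0], [1, [0.0018, -0.0008, 0], 0]])

```text
time: 3.9
tool_pos: [0.5798, -0.1094, 0.0497]
tool_rot: [0.386, 0.593, 0.386, -0.593]
contact_force: [-0.5, -0.4, -0.3]
gripper_width: 0.001
```

>>> play_rows(motion=[[1, [0.0018, -0.0008, 0], 0], [1, [0.0018, -0.0008, 0], 0]])

```text
time: 4.1
tool_pos: [0.5813, -0.1101, 0.0496]
tool_rot: [-0.385, -0.593, -0.386, 0.593]
contact_force: [-0.8, -0.4, 0.8]
gripper_width: 0.003
```

>>> play_rows(motion=[[1, [0.0018, -0.0008, 0], 0], [1, [0.0018, -0.0008, 0], 0]])

```text
time: 4.3
tool_pos: [0.5825, -0.1106, 0.0496]
tool_rot: [-0.385, -0.592, -0.386, 0.593]
contact_force: [-3.9, 1.6, 2.7]
gripper_width: -0.002
```

>>> play_rows(motion=[[1, [0.0018, -0.0008, 0], 0], [1, [0.0018, -0.0008, 0], 0]])

```text
time: 4.5
tool_pos: [0.5842, -0.1114, 0.0496]
tool_rot: [-0.385, -0.592, -0.386, 0.593]
contact_force: [-5.2, 2.6, 2.7]
gripper_width: -0.0
```

>>> play_rows(motion=[[1, [0.0018, -0.0008, 0], 0], [1, [0.0018, -0.0008, 0], 0]])

```text
time: 4.7
tool_pos: [0.586, -0.1122, 0.0496]
tool_rot: [-0.385, -0.592, -0.386, 0.593]
contact_force: [-5.3, 1.5, 2.6]
gripper_width: -0.002
```

>>> play_rows(motion=[[1, [0.0018, -0.0008, 0], 0], [1, [0.0018, -0.0008, 0], 0]])

```text
time: 4.9
tool_pos: [0.588, -0.1131, 0.0496]
tool_rot: [-0.385, -0.592, -0.386, 0.593]
contact_force: [-3.9, 1.9, 2.4]
gripper_width: 0.004
```

>>> play_rows(motion=[[1, [0.0014, -0.0006, 0], 0], [1, [0.0014, -0.0006, 0], 0]])

```text
time: 5.1
tool_pos: [0.5893, -0.1137, 0.0496]
tool_rot: [-0.385, -0.592, -0.386, 0.593]
contact_force: [-5.7, 0.7, 4.1]
gripper_width: -0.002
```

>>> play_rows(motion=[[1, [0.0009, -0.0004, 0], 0], [1, [0.0009, -0.0004, 0], 0]])

```text
time: 5.3
tool_pos: [0.5901, -0.1141, 0.0496]
tool_rot: [-0.385, -0.592, -0.386, 0.593]
contact_force: [-5.7, 1.4, 4.6]
gripper_width: 0.002
```

Still on the spring (about 6 N); go on until it reaches the stop.

>>> play_rows(motion=[[1, [0.0009, -0.0004, 0], 0], [1, [0.0009, -0.0004, 0], 0]])

```text
time: 5.5
tool_pos: [0.5908, -0.1143, 0.0496]
tool_rot: [-0.385, -0.592, -0.387, 0.593]
contact_force: [-7.0, 2.4, 3.5]
gripper_width: -0.003
```

>>> play_rows(motion=[[1, [0.0006, -0.0003, 0], 0], [1, [0.0006, -0.0003, 0], 0]])

```text
time: 5.7
tool_pos: [0.591, -0.1145, 0.0496]
tool_rot: [-0.385, -0.592, -0.387, 0.594]
contact_force: [-7.6, 3.3, 5.8]
gripper_width: -0.003
```

>>> play_rows(motion=[[1, [0.0009, -0.0004, 0], 0], [1, [0.0009, -0.0004, 0], 0]])

```text
time: 5.9
tool_pos: [0.5915, -0.1146, 0.0496]
tool_rot: [-0.384, -0.591, -0.387, 0.594]
contact_force: [-9.8, 2.9, 7.6]
gripper_width: -0.001
```

>>> play_rows(motion=[[1, [-0.03, 0.0138, 0], 0], [1, [-0.065, 0.03, 0], 0], [1, [-0.1, 0.046, 0.02], 0], [1, [-0.13, 0.06, 0.06], 0], [-1, [-0.15, 0.069, 0.1], 0]])

```text
time: 6.4
tool_pos: [0.4412, -0.0456, 0.1492]
tool_rot: [-0.385, -0.592, -0.386, 0.593]
contact_force: [0.7, -0.3, 0.8]
gripper_width: 0.158
```

```bash
python3 - <<'E'
from h import *
s=state();print(s['tool_pos'],s['contact_force'])
cloud("side","s2");cloud("top","t2")
E
```

```text
[ 0.44124859 -0.04557697  0.14920038] [ 0.71694006 -0.33484385  0.7877769 ]
```

View pics/s2.png

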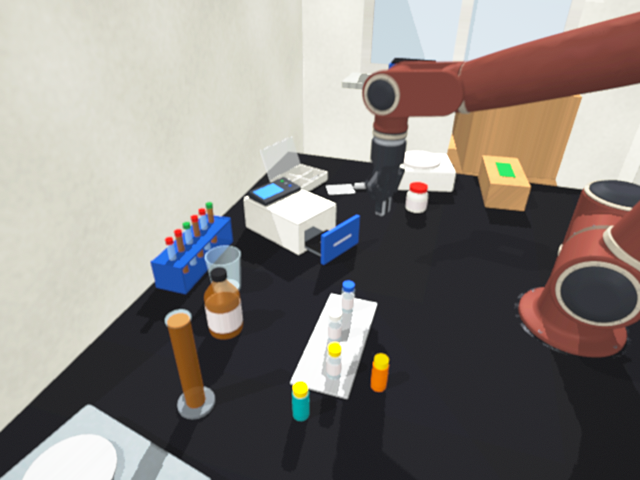

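View pics/t2.png

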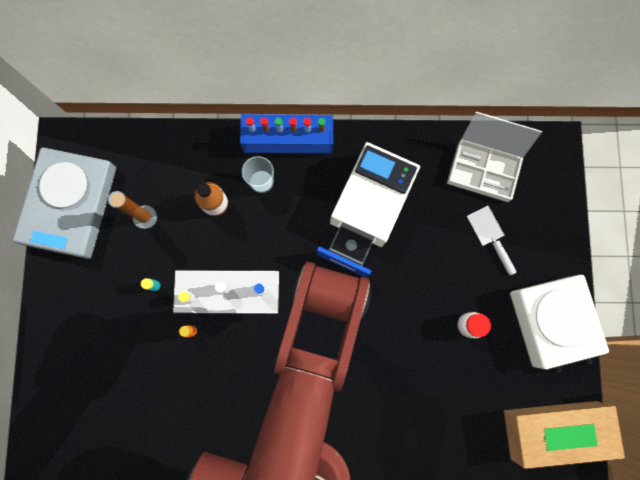

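>>> play_rows(motion=[[-1, [0.002, 0.045, 0.01], 0], [-1, [0.004, 0.09, 0.02], 0], [-1, [0.006, 0.135, 0.02], 0], [-1, [0.007, 0.18, 0.02], 0], [-1, [0.008, 0.225, 0.02], 0]])

```text
time: 7.0
tool_pos: [0.452, 0.1805, 0.1699]
tool_rot: [0.386, 0.594, 0.385, -0.592]
contact_force: [0.5, -0.1, -0.4]
gripper_width: 1.001
```

>>> play_rows(motion=[[-1, [0.002, 0.045, 0], 0], [-1, [0.003, 0.09, 0], 0], [-1, [0.004, 0.127, 0], 0], [-1, [0.004, 0.127, 0], 0], [-1, [0.004, 0.127, 0], 0]])

```text
time: 7.5
tool_pos: [0.4555, 0.3063, 0.1692]
tool_rot: [0.386, 0.592, 0.386, -0.592]
contact_force: [0.5, -0.2, -0.1]
gripper_width: 1.003
```

```bash
python3 - <<'E'
from h import *
s=state();print(s['tool_pos'],s['contact_force'],s['joint_pos'],s['gripper_width'])
cloud("side","s3");p,w=cloud("top","t3")
for n in("side","top"):
  for t in("meter","drawer_face","drawer_well"):print(n,t,nets.landmark_of(n,t)[:2])
hsv=cv2.cvtColor(p,cv2.COLOR_RGB2HSV)
reg=(w[...,0]>.45)&(w[...,0]<.68)&(w[...,1]>-.3)&(w[...,1]<.05)
b=reg&(hsv[...,1]>120)&(hsv[...,0]>100)&(hsv[...,0]<130)&(w[...,2]>.075)
print(cv2.minAreaRect((w[b][:,:2]*1000).astype(np.float32)))
cv2.imwrite("pics/t3c.png",cv2.resize(p[210:300,280:420,::-1],None,fx=5,fy=5,interpolation=cv2.INTER_CUBIC))
E
```

```text
[0.45551681 0.30627558 0.16916619] [ 0.47998473 -0.23768591 -0.09813216] [ 4.56576408e-01 -1.01650466e-01  1.83123202e+00 -4.16881685e-04
  1.41181041e+00  2.44287685e+00] 1.002837329595385
side meter [{'at': [0.6263, -0.1266, 0.0015], 'score': 0.8}]
side drawer_face []
side drawer_well [{'at': [0.6273, -0.126, 0.0006], 'score': 0.73}]
top meter [{'at': [0.6193, -0.1278, -0.0011], 'score': 0.69}]
top drawer_face [{'at': [0.5129, -0.0766, 0.0541], 'score': 0.84}, {'at': [0.6067, -0.4925, 0.0014], 'score': 0.66}]
top drawer_well [{'at': [0.5677, -0.0998, 0.0146], 'score': 0.9}]
((516.8443603515625, -76.34041595458984), (142.86019897460938, 12.605247497558594), 65.21923828125)
```

View pics/t3c.png

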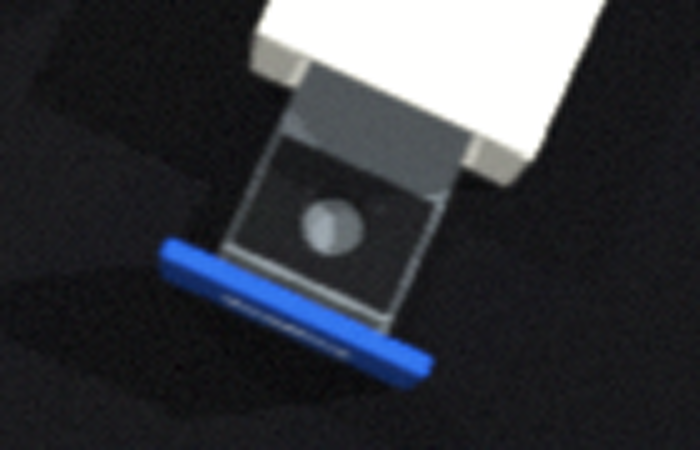

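View pics/s3.png

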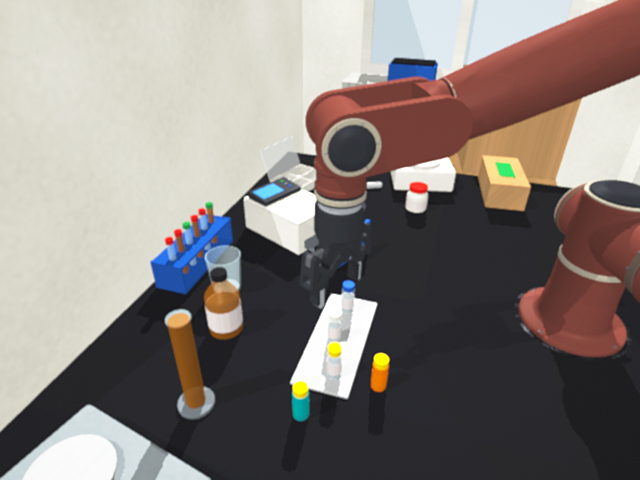

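```bash
python3 - <<'E'
from h import *
def ray(n,px,z):
    i=cams.camera_info(n);K=i["K"];R=cv2.Rodrigues(i["rvec"])[0];t=i["tvec"].ravel()
    r=R.T@np.linalg.inv(K)@np.array([*px,1]);c=-R.T@t;return c+r*(z-c[2])/r[2]
p,w=cloud("top")
g=p[235:275,325:365].mean(2).astype(np.uint8)
m=(g>70).astype(np.uint8)
print(ray("top",(345.8,255),.023))
c=cv2.resize(p[235:275,325:368,::-1],None,fx=15,fy=15,interpolation=cv2.INTER_CUBIC);
c=np.clip(c.astype(float)*2,0,255).astype(np.uint8);cv2.imwrite("pics/w.png",c)
n=np.array([.9085,-.4179]);print(np.array([.6225,-.125])-.061*n)
i=cams.camera_info("side");
for q in((.4555,.3063,.169),(.454,.307,.076)):print(cv2.projectPoints(np.array([q]),i["rvec"],i["tvec"],i["K"],None)[0].ravel())
E
```

```text
[ 0.56559978 -0.09750653  0.023     ]
[ 0.5670815 -0.0995081]
[335.77619816 307.47191807]
[334.98095771 347.26797367]
```

View pics/w.png

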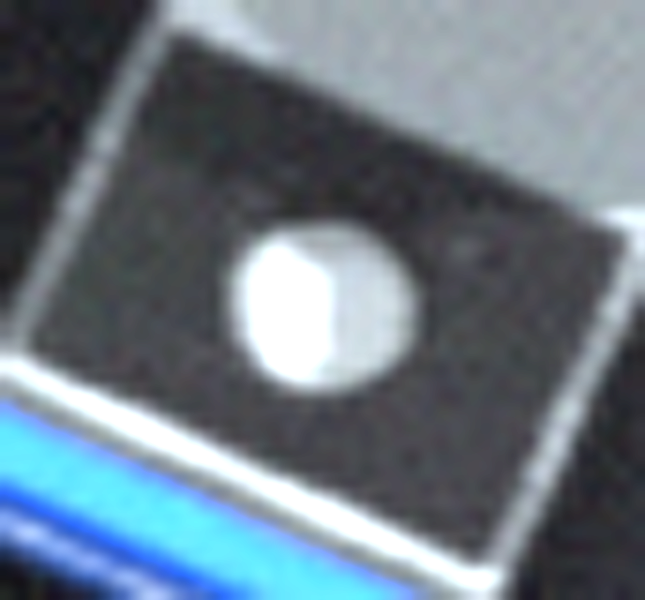

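>>> play_rows(motion=[[-1, [-0.001, 0, -0.04], 0], [-1, [-0.001, 0, -0.08], 0], [-1, [-0.001, 0, -0.11], 0], [-1, [-0.001, 0, -0.143], 0], [-1, [-0.001, 0, -0.143], 0]])

```text
time: 8.45
tool_pos: [0.4503, 0.3034, 0.0215]
tool_rot: [-0.385, -0.589, -0.386, 0.596]
contact_force: [-1.8, -1.3, -1.0]
gripper_width: 1.0
```

>>> play_rows(motion=[[0, [0, 0, 0], 0], [1, [0, 0, 0], 0], [1, [0, 0, 0], 0], [1, [0, 0, 0], 0], [1, [0, 0, 0], 0]])

```text
time: 8.95
tool_pos: [0.4559, 0.3065, 0.029]
tool_rot: [0.386, 0.594, 0.386, -0.591]
contact_force: [-0.0, 0.4, 6.2]
gripper_width: 0.288
```

```bash
python3 - <<'E'
from h import *
s=state();print(s['tool_pos'],s['contact_force'],s['gripper_width'])
p,w=cloud("side","s4")
cv2.imwrite("pics/s4c.png",cv2.resize(p[230:430,250:430,::-1],None,fx=3,fy=3))
E
```

```text
[0.45589149 0.30645197 0.02896513] [-0.01018424  0.3703937   6.16474965] 0.28791378132981027
```

View pics/s4c.png

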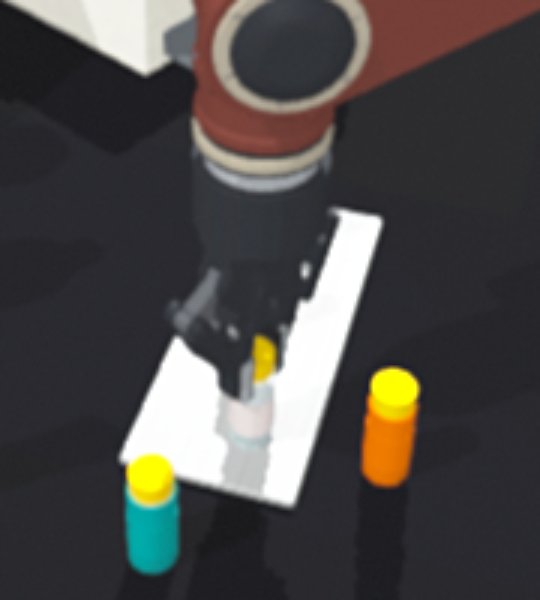

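>>> play_rows(motion=[[1, [0, 0, 0.015], 0], [1, [0, 0, 0.04], 0], [1, [0, 0, 0.07], 0], [1, [0, 0, 0.1], 0], [1, [0, 0, 0.12], 0]])

```text
time: 9.5
tool_pos: [0.455, 0.306, 0.1501]
tool_rot: [0.386, 0.594, 0.386, -0.592]
contact_force: [-0.4, 0.0, -1.5]
gripper_width: 0.291
```

>>> play_rows(motion=[[1, [0.01, -0.035, 0.01], 0], [1, [0.02, -0.07, 0.02], 0], [1, [0.03, -0.11, 0.02], 0], [1, [0.041, -0.15, 0.02], 0], [1, [0.052, -0.19, 0.02], 0]])

```text
time: 10.0
tool_pos: [0.5063, 0.1141, 0.1677]
tool_rot: [0.386, 0.593, 0.386, -0.592]
contact_force: [1.0, 0.1, 0.6]
gripper_width: 0.289
```

>>> play_rows(motion=[[1, [0.011, -0.04, 0], 0], [1, [0.022, -0.08, 0], 0], [1, [0.034, -0.12, 0], 0], [1, [0.046, -0.16, 0], 0], [1, [0.053, -0.19, 0], 0]])

```text
time: 10.5
tool_pos: [0.5595, -0.0767, 0.1676]
tool_rot: [0.386, 0.593, 0.385, -0.593]
contact_force: [1.2, 0.5, -0.6]
gripper_width: 0.294
```

>>> play_rows(motion=[[1, [0.0065, -0.022, 0], 0], [1, [0.0065, -0.022, -0.02], 0], [1, [0.0065, -0.022, -0.025], 0], [1, [0.0065, -0.022, -0.025], 0]])

```text
time: 10.9
tool_pos: [0.5646, -0.0959, 0.1406]
tool_rot: [-0.385, -0.592, -0.387, 0.593]
contact_force: [-0.3, 0.1, -0.4]
gripper_width: 0.294
```

```bash
python3 - <<'E'
from h import *
s=state();print(s['tool_pos'],s['contact_force'],s['gripper_width'])
p,w=cloud("side","s5");q,w2=cloud("top","t5")
cv2.imwrite("pics/s5c.png",cv2.resize(p[130:290,220:420,::-1],None,fx=4,fy=4,interpolation=cv2.INTER_CUBIC))
cv2.imwrite("pics/t5c.png",cv2.resize(q[200:300,270:410,::-1],None,fx=5,fy=5,interpolation=cv2.INTER_CUBIC))
for n in("side","top"):print(n,nets.landmark_of(n,"sample_mid"))
E
```

```text
[ 0.56460621 -0.09591118  0.14061454] [-0.30959438  0.10473356 -0.44916348] 0.2942018384796027
side [{'at': [0.371, 0.3046, 0.0377], 'score': 0.84}, {'at': [0.514, -0.0735, 0.0542], 'score': 0.69}, {'at': [0.4824, 0.4045, 0.0322], 'score': 0.66}, {'at': [0.562, -0.0939, 0.1512], 'score': 0.47}]
top [{'at': [0.4856, 0.4017, 0.0355], 'score': 0.72}, {'at': [0.473, 0.2155, -0.001], 'score': 0.65}, {'at': [0.3706, 0.3052, 0.0355], 'score': 0.55}]
```

View pics/s5c.png

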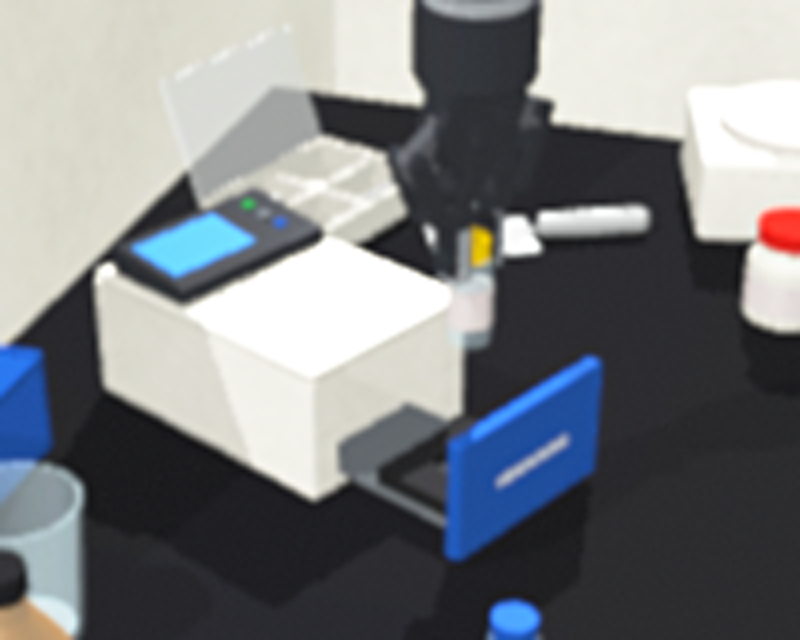

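View pics/t5c.png

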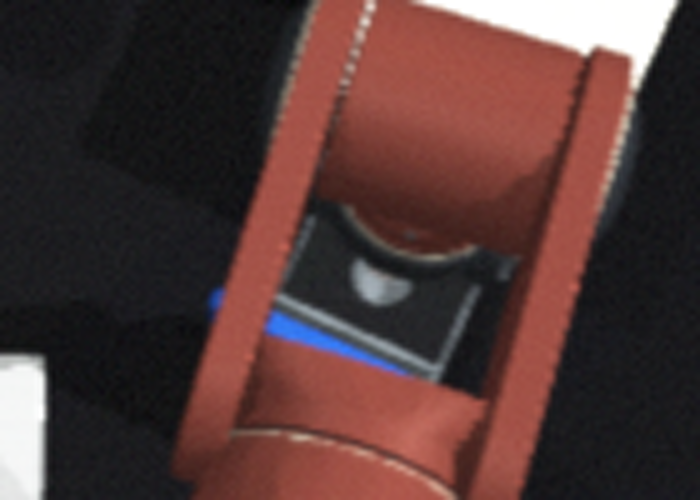

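```bash
python3 - <<'E'
from h import *
p=cv2.imread("pics/s5.png");p0=cv2.imread("pics/s4.png")
cv2.imwrite("pics/a.png",cv2.resize(p[175:225,315:365],None,fx=12,fy=12,interpolation=cv2.INTER_CUBIC))
i=cams.camera_info("side")
def pr(q):return cv2.projectPoints(np.array([q],float),i["rvec"],i["tvec"],i["K"],None)[0].ravel()
s=state();t=s['tool_pos'];n=np.array([.9085,-.4179,0])
for z in(-.021,0,.021,.049):print(z,pr(t+[0,0,z]),pr(t+[0,0,z]+.01*n))
E
```

```text
-0.021 [335.86476759 212.35001984] [332.8826284 211.0555377]
0 [336.10641947 205.03985205] [333.09298257 203.76874292]
0.021 [336.35302311 197.57988979] [333.30762545 196.33338443]
0.049 [336.68979738 187.39219172] [333.60071711 186.18051304]
```

View pics/a.png

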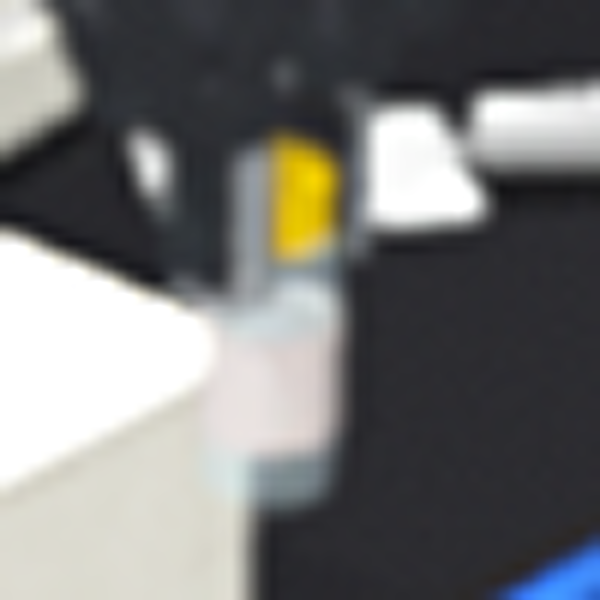

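>>> play_rows(motion=[[1, [0.003, -0.002, -0.04], 0], [1, [0.003, -0.002, -0.06], 0], [1, [0.003, -0.002, -0.06], 0], [1, [0.003, -0.002, -0.06], 0]])

```text
time: 11.5
tool_pos: [0.5692, -0.0982, 0.0825]
tool_rot: [0.386, 0.593, 0.386, -0.592]
contact_force: [-0.2, -0.3, -0.9]
gripper_width: 0.293
```

>>> play_rows(motion=[[1, [0, 0, 0], 0], [1, [0, 0, 0], 0]])

```text
time: 11.7
tool_pos: [0.5702, -0.0987, 0.0839]
tool_rot: [0.387, 0.593, 0.385, -0.592]
contact_force: [0.4, 0.2, -0.6]
gripper_width: 0.287
```

>>> play_rows(motion=[[1, [0, -0.0015, -0.015], 0], [1, [0, -0.0015, -0.03], 0], [1, [0, -0.0015, -0.034], 0], [1, [0, -0.0015, -0.034], 0], [1, [0, -0.0015, -0.034], 0]])

```text
time: 12.2
tool_pos: [0.5685, -0.0998, 0.0472]
tool_rot: [-0.385, -0.592, -0.386, 0.593]
contact_force: [-0.5, -0.1, 0.0]
gripper_width: 0.29
```

>>> play_rows(motion=[[1, [0, 0, -0.003], 0], [1, [0, 0, -0.003], 0]])

```text
time: 12.4
tool_pos: [0.5687, -0.0999, 0.0446]
tool_rot: [-0.386, -0.593, -0.386, 0.593]
contact_force: [-0.2, 0.5, -0.8]
gripper_width: 0.295
```

>>> play_rows(motion=[[1, [0, 0, -0.003], 0], [1, [0, 0, -0.003], 0]])

```text
time: 12.6
tool_pos: [0.5685, -0.0998, 0.0414]
tool_rot: [-0.386, -0.593, -0.386, 0.593]
contact_force: [-1.2, -0.2, -1.1]
gripper_width: 0.294
```

>>> play_rows(motion=[[1, [0, 0, -0.003], 0], [1, [0, 0, -0.003], 0]])

```text
time: 12.8
tool_pos: [0.5685, -0.0998, 0.0383]
tool_rot: [-0.385, -0.593, -0.386, 0.593]
contact_force: [0.1, 0.1, -1.2]
gripper_width: 0.293
```

>>> play_rows(motion=[[1, [0, 0, -0.003], 0], [1, [0, 0, -0.003], 0]])

```text
time: 13.0
tool_pos: [0.5685, -0.0998, 0.0352]
tool_rot: [-0.385, -0.593, -0.386, 0.593]
contact_force: [-0.4, -0.3, -0.7]
gripper_width: 0.297
```

>>> play_rows(motion=[[1, [0, 0, -0.002], 0], [1, [0, 0, -0.002], 0]])

```text
time: 13.2
tool_pos: [0.5688, -0.0999, 0.0336]
tool_rot: [-0.386, -0.593, -0.386, 0.593]
contact_force: [-0.5, 0.5, -0.6]
gripper_width: 0.294
```

>>> play_rows(motion=[[1, [0, 0, -0.0015], 0], [1, [0, 0, -0.0015], 0]])

```text
time: 13.4
tool_pos: [0.5695, -0.1002, 0.0335]
tool_rot: [0.386, 0.593, 0.385, -0.592]
contact_force: [-2.2, 1.5, 5.0]
gripper_width: 0.296
```

>>> play_rows(motion=[[1, [0, 0, -0.001], 0], [1, [0, 0, -0.001], 0]])

```text
time: 13.6
tool_pos: [0.5699, -0.1003, 0.0335]
tool_rot: [0.386, 0.593, 0.385, -0.592]
contact_force: [-2.8, 0.6, 8.3]
gripper_width: 0.289
```

```bash
python3 - <<'E'
from h import *
s=state();print(s['tool_pos'],s['contact_force'])
p,w=cloud("side","s6")
cv2.imwrite("pics/s6c.png",cv2.resize(p[150:290,260:400,::-1],None,fx=5,fy=5,interpolation=cv2.INTER_CUBIC)[:600])
E
```

```text
[ 0.56987591 -0.10034013  0.03354364] [-2.79458868  0.56200253  8.25833337]
```

View pics/s6c.png

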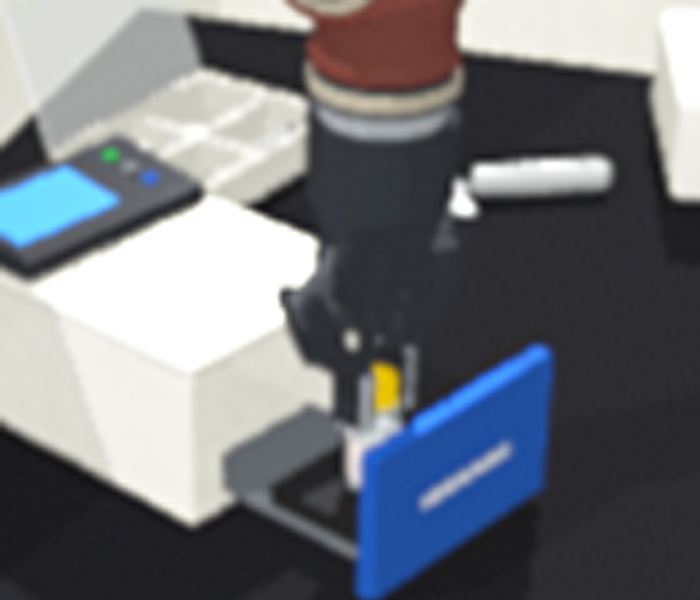

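>>> play_rows(motion=[[1, [-0.0005, 0, 0.0015], 0], [1, [-0.0005, 0, 0.0015], 0]])

```text
time: 13.85
tool_pos: [0.5688, -0.1, 0.0335]
tool_rot: [0.386, 0.593, 0.385, -0.592]
contact_force: [-0.1, 0.6, 3.6]
gripper_width: 0.293
```

>>> play_rows(motion=[[0.1, [0, 0, 0], 0], [-0.2, [0, 0, 0], 0], [-0.6, [0, 0, 0], 0], [-0.6, [0, 0, 0], 0]])

```text
time: 14.25
tool_pos: [0.568, -0.0999, 0.0323]
tool_rot: [-0.385, -0.593, -0.386, 0.593]
contact_force: [0.2, 0.2, 0.3]
gripper_width: 0.798
```

>>> play_rows(motion=[[-0.6, [0, 0, 0.02], 0], [-0.6, [0, 0, 0.04], 0], [-0.6, [0, 0, 0.07], 0], [-0.6, [0, 0, 0.1], 0], [-0.6, [0, 0, 0.13], 0]])

```text
time: 14.75
tool_pos: [0.568, -0.0998, 0.1636]
tool_rot: [-0.386, -0.593, -0.386, 0.593]
contact_force: [-0.6, -0.4, 0.4]
gripper_width: 0.8
```

>>> play_rows(motion=[[-0.6, [-0.04, 0.0184, 0], 0], [-0.6, [-0.08, 0.0368, 0], 0], [0, [-0.12, 0.055, 0], 0], [1, [-0.15, 0.069, 0], 0], [1, [-0.15, 0.069, 0], 0]])

```text
time: 15.25
tool_pos: [0.4156, -0.0295, 0.1618]
tool_rot: [-0.386, -0.592, -0.386, 0.593]
contact_force: [1.4, 0.4, -0.8]
gripper_width: 0.29
```

```bash
python3 - <<'E'
from h import *
s=state();print(s['tool_pos'],s['contact_force'],s['gripper_width'])
p,w=cloud("side","s7");q,w2=cloud("top","t7")
cv2.imwrite("pics/s7c.png",cv2.resize(p[150:290,260:400,::-1],None,fx=5,fy=5,interpolation=cv2.INTER_CUBIC)[:600])
cv2.imwrite("pics/t7c.png",cv2.resize(q[200:300,270:410,::-1],None,fx=5,fy=5,interpolation=cv2.INTER_CUBIC))
for n in("side","top"):
  for t in("sample_mid","drawer_well","drawer_face"):print(n,t,[x for x in nets.landmark_of(n,t) if x['at'][1]<0.05][:2])
E
```

```text
[ 0.41555212 -0.02949753  0.16182637] [ 1.3790235   0.39905429 -0.82286497] 0.28979404729560077
side sample_mid [{'at': [0.5659, -0.0987, 0.0439], 'score': 0.56}]
side drawer_well [{'at': [0.5673, -0.0977, 0.0098], 'score': 0.97}]
side drawer_face [{'at': [0.5116, -0.0729, 0.0531], 'score': 0.96}]
top sample_mid [{'at': [0.6198, -0.1263, -0.0025], 'score': 0.68}, {'at': [0.5671, -0.0968, 0.0412], 'score': 0.51}]
top drawer_well [{'at': [0.5678, -0.1019, 0.0123], 'score': 0.7}, {'at': [0.3936, -0.4169, 0.0024], 'score': 0.38}]
top drawer_face [{'at': [0.5132, -0.0741, 0.0534], 'score': 0.83}]
```

View pics/s7c.png

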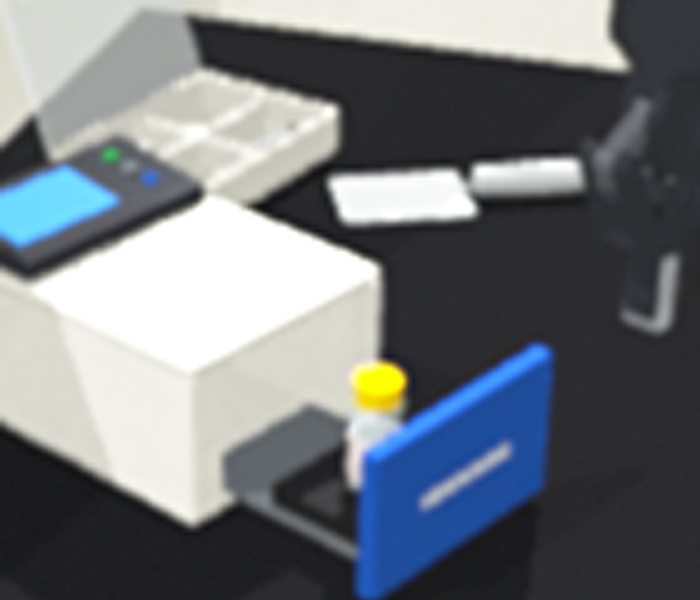

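View pics/t7c.png

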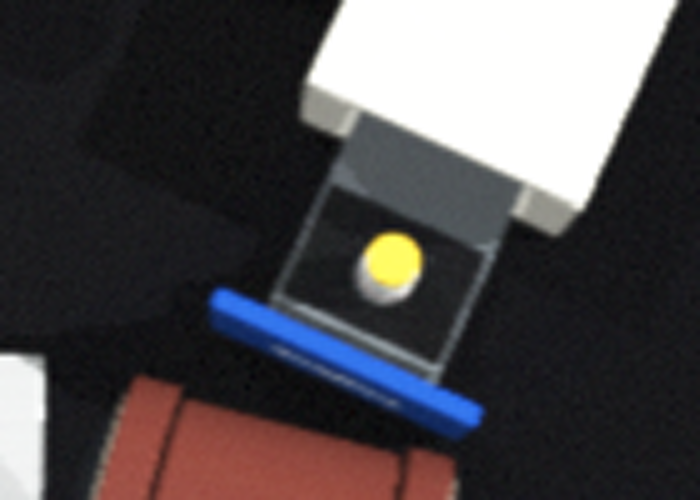

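>>> play_rows(motion=[[1, [0.025, -0.013, -0.03], 0], [1, [0.045, -0.025, -0.06], 0], [1, [0.046, -0.026, -0.09], 0], [1, [0.046, -0.026, -0.112], 0], [1, [0.046, -0.026, -0.112], 0]])

```text
time: 16.15
tool_pos: [0.4615, -0.0563, 0.0466]
tool_rot: [-0.383, -0.591, -0.388, 0.595]
contact_force: [-0.6, 0.8, -0.6]
gripper_width: -0.003
```

>>> play_rows(motion=[[1, [0.0045, -0.0021, 0], 0], [1, [0.009, -0.0042, 0], 0], [1, [0.0136, -0.0063, 0], 0], [1, [0.0181, -0.0083, 0], 0], [1, [0.0227, -0.0104, 0], 0]])

```text
time: 16.65
tool_pos: [0.488, -0.0676, 0.0516]
tool_rot: [0.386, 0.593, 0.385, -0.592]
contact_force: [-0.4, 0.4, -0.1]
gripper_width: -0.0
```

>>> play_rows(motion=[[1, [0.0027, -0.0013, 0], 0], [1, [0.0055, -0.0025, 0], 0], [1, [0.0082, -0.0038, 0], 0], [1, [0.011, -0.005, 0], 0], [1, [0.0137, -0.0063, 0], 0]])

```text
time: 17.15
tool_pos: [0.5006, -0.0735, 0.0506]
tool_rot: [-0.385, -0.592, -0.386, 0.593]
contact_force: [-2.5, 1.5, 3.1]
gripper_width: -0.001
```

>>> play_rows(motion=[[1, [0.0036, -0.0017, 0], 0], [1, [0.0073, -0.0033, 0], 0], [1, [0.0109, -0.005, 0], 0], [1, [0.0145, -0.0067, 0], 0], [1, [0.0182, -0.0084, 0], 0]])

```text
time: 17.65
tool_pos: [0.5181, -0.0816, 0.0506]
tool_rot: [-0.385, -0.592, -0.387, 0.593]
contact_force: [-5.3, 2.5, 4.2]
gripper_width: -0.0
```

>>> play_rows(motion=[[1, [0.0036, -0.0017, 0], 0], [1, [0.0073, -0.0033, 0], 0], [1, [0.0109, -0.005, 0], 0], [1, [0.0145, -0.0067, 0], 0], [1, [0.0182, -0.0084, 0], 0]])

```text
time: 18.15
tool_pos: [0.5362, -0.0899, 0.0506]
tool_rot: [-0.385, -0.592, -0.387, 0.593]
contact_force: [-5.5, 3.3, 5.2]
gripper_width: 0.0
```

>>> play_rows(motion=[[1, [0.0036, -0.0017, 0], 0], [1, [0.0073, -0.0033, 0], 0], [1, [0.0109, -0.005, 0], 0], [1, [0.0145, -0.0067, 0], 0], [1, [0.0182, -0.0084, 0], 0]])

```text
time: 18.65
tool_pos: [0.5543, -0.0983, 0.0507]
tool_rot: [-0.385, -0.592, -0.387, 0.593]
contact_force: [-5.4, 3.3, 5.1]
gripper_width: -0.006
```

>>> play_rows(motion=[[1, [0.0036, -0.0017, 0], 0], [1, [0.0073, -0.0033, 0], 0], [1, [0.0109, -0.005, 0], 0], [1, [0.0145, -0.0067, 0], 0], [1, [0.0182, -0.0084, 0], 0]])

```text
time: 19.15
tool_pos: [0.5724, -0.1066, 0.0507]
tool_rot: [-0.384, -0.592, -0.387, 0.593]
contact_force: [-5.5, 2.2, 5.4]
gripper_width: -0.001
```

>>> play_rows(motion=[[1, [0.0027, -0.0013, 0], 0], [1, [0.0055, -0.0025, 0], 0], [1, [0.0082, -0.0038, 0], 0], [1, [0.0082, -0.0038, 0], 0]])

```text
time: 19.55
tool_pos: [0.581, -0.1105, 0.0506]
tool_rot: [-0.385, -0.592, -0.387, 0.593]
contact_force: [-5.0, 2.3, 3.8]
gripper_width: 0.0
```

>>> play_rows(motion=[[1, [0.0018, -0.0008, 0], 0], [1, [0.0036, -0.0017, 0], 0], [1, [0.0036, -0.0017, 0], 0]])

```text
time: 19.85
tool_pos: [0.5846, -0.1122, 0.0506]
tool_rot: [-0.385, -0.592, -0.387, 0.593]
contact_force: [-3.8, 2.2, 4.8]
gripper_width: 0.004
```

Now 1–2 mm steps until the force rises past ~10 N (earlier at x≈0.5915).

>>> play_rows(motion=[[1, [0.0018, -0.0008, 0], 0], [1, [0.0036, -0.0017, 0], 0], [1, [0.0036, -0.0017, 0], 0]])

```text
time: 20.15
tool_pos: [0.5884, -0.114, 0.0505]
tool_rot: [-0.385, -0.592, -0.386, 0.593]
contact_force: [-2.8, 2.3, 3.2]
gripper_width: -0.0
```

>>> play_rows(motion=[[1, [0.0014, -0.0006, 0], 0], [1, [0.0014, -0.0006, 0], 0]])

```text
time: 20.35
tool_pos: [0.5897, -0.1146, 0.0505]
tool_rot: [-0.385, -0.592, -0.386, 0.593]
contact_force: [-3.5, 2.5, 3.0]
gripper_width: 0.002
```

>>> play_rows(motion=[[1, [0.0009, -0.0004, 0], 0], [1, [0.0009, -0.0004, 0], 0]])

```text
time: 20.55
tool_pos: [0.5903, -0.1149, 0.0505]
tool_rot: [-0.385, -0.592, -0.387, 0.593]
contact_force: [-5.4, 2.9, 4.7]
gripper_width: 0.003
```

>>> play_rows(motion=[[1, [0.0009, -0.0004, 0], 0], [1, [0.0009, -0.0004, 0], 0]])

```text
time: 20.75
tool_pos: [0.5908, -0.1151, 0.0506]
tool_rot: [-0.384, -0.592, -0.387, 0.593]
contact_force: [-7.3, 3.9, 6.1]
gripper_width: 0.003
```

>>> play_rows(motion=[[1, [0.0009, -0.0004, 0], 0], [1, [0.0009, -0.0004, 0], 0]])

```text
time: 20.95
tool_pos: [0.5912, -0.1153, 0.0506]
tool_rot: [-0.384, -0.592, -0.387, 0.594]
contact_force: [-9.4, 4.7, 6.8]
gripper_width: -0.0
```

>>> play_rows(motion=[[1, [0.0009, -0.0004, 0], 0], [1, [0.0009, -0.0004, 0], 0]])

```text
time: 21.15
tool_pos: [0.5917, -0.1155, 0.0506]
tool_rot: [-0.384, -0.591, -0.388, 0.594]
contact_force: [-11.0, 4.5, 8.4]
gripper_width: -0.002
```

Over 10 N along the push, so the drawer is at the stop. I'll back off.

>>> play_rows(motion=[[1, [-0.01, 0.0046, 0], 0], [1, [-0.03, 0.0138, 0], 0], [1, [-0.065, 0.03, 0], 0], [1, [-0.1, 0.046, 0.03], 0], [1, [-0.14, 0.064, 0.07], 0]])

```text
time: 21.65
tool_pos: [0.4579, -0.0548, 0.1131]
tool_rot: [-0.385, -0.592, -0.386, 0.593]
contact_force: [0.4, 0.7, 1.3]
gripper_width: 0.0
```

>>> play_rows(motion=[[1, [-0.03, 0.03, 0.03], 0], [1, [-0.05, 0.07, 0.04], 0], [1, [-0.05, 0.11, 0.04], 0], [1, [-0.05, 0.11, 0.04], 0], [1, [-0.05, 0.11, 0.04], 0]])

```text
time: 22.15
tool_pos: [0.4105, 0.0549, 0.1545]
tool_rot: [0.387, 0.593, 0.386, -0.592]
contact_force: [0.7, -0.3, 0.3]
gripper_width: 0.005
```

```bash
python3 - <<'E'
from h import *
s=state();print(s['tool_pos'],s['contact_force'],s['time'])
p,w=cloud("side","s8");q,w2=cloud("top","t8")
cv2.imwrite("pics/s8c.png",cv2.resize(p[150:290,240:400,::-1],None,fx=4,fy=4,interpolation=cv2.INTER_CUBIC))
hsv=cv2.cvtColor(q,cv2.COLOR_RGB2HSV);w=w2
reg=(w[...,0]>.45)&(w[...,0]<.68)&(w[...,1]>-.3)&(w[...,1]<.05)
b=reg&(hsv[...,1]>120)&(hsv[...,0]>100)&(hsv[...,0]<130)&(w[...,2]>.075)
print(cv2.minAreaRect((w[b][:,:2]*1000).astype(np.float32)))
for t in("drawer_face",):print(nets.landmark_of("side",t)[:1],nets.landmark_of("top",t)[:1])
E
```

```text
[0.41048386 0.05490814 0.15451223] [ 0.73903988 -0.28968349  0.33155929] 22.15
((597.6605224609375, -113.66033935546875), (143.09182739257812, 13.860991477966309), 65.31016540527344)
[{'at': [0.5968, -0.1122, 0.0495], 'score': 0.58}] [{'at': [0.5963, -0.1121, 0.0569], 'score': 0.57}]
```

View pics/s8c.png

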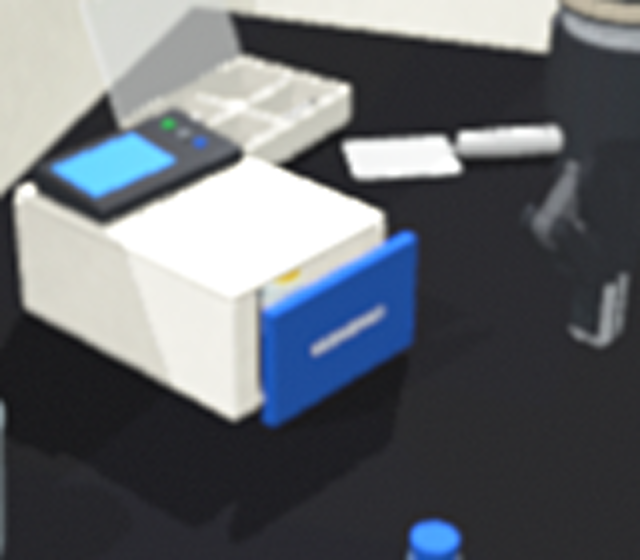

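View pics/t8.png

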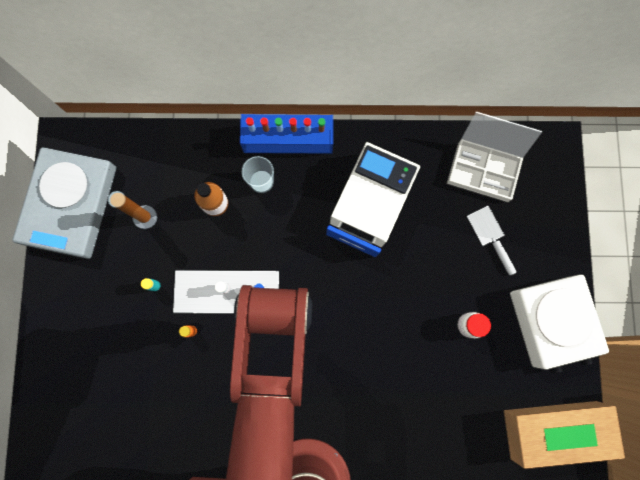

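```bash
python3 -c "
from plant import workorder
print(workorder.job_done())"
```

```text
the job is handed in; nothing more can be done
None
```

The yellow-capped vial is in the turbidity meter with the drawer latched shut, and I handed the job in at about 22 s; no verdict was given.

- **Opening:** I pressed the drawer front by feel to about 10 N at the stop, and it sprang out about 89 mm.
- **Placing:** I stood the vial in the well. The descent stopped where the well floor was expected, at about 8 N. After release both cameras placed the vial's middle within 2 to 5 mm of the well's centre, with about 4 mm detection error on each point. It looked upright.
- **Closing:** I pushed the drawer in slowly to the stop at about 12 N along the push (14 to 15 N including the vertical part), below the 22 N limit.
- **Last check, 1 s after letting go:** The panel was at (597.7, -113.7) mm, against (597.9, -113.7) mm at the start, so the drawer is latched. The arm was clear of everything. The other items looked unmoved in the top picture, except the blue vial, which the arm partly hid, but its cap still showed in place.
- **Not checked:** With the drawer shut, only a sliver of the yellow cap shows above the panel. I could not measure the vial's final position in the well again.

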